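Short ratchet back into its foam recess

ROBOT

A 7-joint arm with a two-finger parallel gripper is mounted at the origin on the work surface. World frame = base frame: x ahead of the robot, y to its left, z up, the work surface at z = 0. Lengths are in m, angles in rad, forces in N, time in s.
With the tool pointing down it reaches from about 0.4 to 0.875 m from the base axis. Payload 19.3 kg.
Tool frame: the origin (TCP) lies midway between the tips of the shut fingers; the grasp point (between the pads) lies 19 mm behind it (bot.pinch_z is the distance from the TCP to the grasp point, in m); z points along the fingers, y is the line along which they close (so a half turn about z gives the same grasp; the last joint's range is limited). The gripper opens to 85 mm and grips with 20 to 120 N. Pads are 22 mm wide; open, the fingers measure 114 mm over their backs; the gripper's body (76 mm by 85 mm) begins 54 mm behind the grasp point. The pads swing forward as they close: fully open they stand 13 mm farther back than shut.
Start: joints at [1.279, 0.521, -0.036, 1.599, 0.021, 1.021, -0.113], TCP at [0.137, -0.61, 0.231] pointing down, gripper open.
Joint ranges: [-2.91, 2.91], [-0.3, 2.13], [-1.5, 1.42], [0.17, 2.43], [-1.26, 4.41], [0.16, 1.93], [-2.52, 2.52]. Speed limits (rad/s): [1.89, 1.89, 2.39, 2.39, 3.01, 3.01, 3.01].

INTERFACE

Orientations are given as [roll, pitch, yaw] about the fixed x, y, z axes, in that order (R = Rz(yaw) Ry(pitch) Rx(roll)).
In Python, from workcell import observe, viewer, bot gives the robot as it stands. The module is installed in compiled form; this text tells all that it offers.
- The arm moves only by the tool play_rows, never from a script. Its argument "motion" is a list of rows, each a list of 7 numbers: the shift along the tool's x, y, z in cm, then the turn, a rotation vector about the tool's x, y, z in rad, then the opening, from -1 (shut) to 1 (fully open), so that 0 is half open. A call has exactly 5 rows; each row is the pose to reach, as a shift and turn from the pose commanded when the call began, along the tool's axes at that moment; what a row does not reach only later rows make up. A row lasts 1/10 s, in which the tool goes at most 50 mm and 8.59 degrees, less where a joint would pass 70% of its speed; a pose out of reach is approached as far as the arm can. A call with a gripper value outside its range is refused whole. The fingers move at their own pace and stop on an object; "squeeze" is the grip in N (left out, the last holds). Time passes only in rows, so rows that repeat a pose let the fingers close, or fill a call up. It gives the time, the measured TCP pose, the force, the opening and the grip force at its end, in the units of the state.
- observe(): the state, without advancing time (a new reading comes with each control period).
- viewer.grab_frame(name): name is "scene" or "top" or "wrist"; returns (picture, depth): 480x640x3 uint8, red, green, blue; 480x640 float32, m along the optical axis (not along the pixel's ray), 0 where there is no reading.
- viewer.camera_info(name): a dict with "fx", "fy", "cx", "cy" (pixels), "k1" (the pictures are not rectified: a ray, as slopes to the right and down, at radius r is drawn at 1 + k1 r^2 times it, then the intrinsics apply), "R" (3x3) and "t" (3): a world point X has camera coordinates R X + t. Camera axes: x right, y down, z forward; pixel columns grow to the right and rows downward; lengths in m; the calibration is good to about 2 mm. A picture is of the moment at which its call begins: read the wrist's pose just before it. camera_info takes no time and is no camera call; for the wrist camera it gives the pose at the moment of the call.
- bot.job_done(): hands the job in; it is judged then, once.
The state is a dict: "clock": time; "qpos": joint angles; "qd": joint speeds; "joint_efforts": joint torques, N m; "position": TCP position; "tool_rot": TCP orientation; "force": force on the tool from outside, world axes, zero at the start; "moment": the same for the moment, N m; "grip_width": finger opening in m; "finger_force": force on a finger pad.
Only numpy, scipy, OpenCV 4.12 (cv2) and the standard library are available. Lean on these libraries where they do the work, as an engineer would, in place of code of your own. Each camera call takes 0.05 s, during which the arm holds its last target. There are 200 camera calls.

TASK

The short ratchet is out of the socket tray. Pick it from among the tools on the bench, turn it so that its round head matches the wide, rounded end of the empty keyhole-shaped recess, and lower it in (do not drop it) until it lies flat on the recess floor, then let go. Leave the long ratchet and the spanner where they lie.

Things in the scene. Friction and masses are not known exactly. Their poses are not given: they have to be found in the camera images.
- ratchet: Short plain steel ratchet wrench, 186 mm long, lying flat, 0.2 to 0.45 kg. Origin: on its underside in the grip, near the centre of mass, a good place to grasp across; x along it to the round head, z up. Straight grip 22 mm wide from x = -85 to 30 mm, then a 14 mm wide neck, then the head, 52 mm in diameter, centred at x = 75 mm. Grip and head are 26 mm high.
- recess (a point): Empty keyhole recess, 16 mm deep, in a fixed black foam socket tray. Point on its floor (10 mm above bench) where the ratchet's origin belongs; x to the wide head pocket, z up. Slot 40 mm wide, x -94 to 40 mm; pocket 70 wide, x 40 to 110; 9 mm free round the ratchet. Full-depth finger notch x -25 to 25, y -55 to 55. Sockets stand 14 mm above the foam along y = -100; tray spans y -138 to 68.
- long_ratchet: Bystander: a steel ratchet of the same shape but larger, 269 mm long, grip 28 mm wide and head 68 mm in diameter, 30 mm high; too big for the recess. Origin on its underside in the grip, x along it to the head (head centre at x = +110 mm, grip end at x = -125 mm).
- spanner: Bystander: a flat double open-ended steel spanner, 212 mm long, 34 mm wide, 12 mm thick. Origin on its underside at mid-length, x along it.
Things that resemble listed ones, but are neither listed nor needed, are in the scene too. Leave any brown or pink look-alike of the ratchet alone.

How it is judged:
By the outcome, as a careful person would: the job done as asked, in the order asked, and still so for the second after the job is handed in, with the robot touching nothing.
It also fails if it takes over 38 s, if anything falls off the work surface, if the arm or the gripper's body presses on something with over 40 N, if the wrist force passes 120 N, or if a joint passes its speed limit or range.

## Working session

There is one attempt and no reset: what is moved stays moved. The work goes in short steps, Python scripts to look and compute and a tool call to move; the robot and the scene stay as the last step left them, time stands still between calls to the robot, and variables do not carry over. Pictures are saved under pics/ and viewed, at most 10 in all, crops included, and the job is handed in when it is done.

Besides the shell and the picture viewer there is one more tool, called after "Request:" as name([rows], argument=value, ...), one row to a line, values as JSON. play_rows: Moves the arm, as the interface text tells. Its arguments: {"type":"object","properties":{"motion":{"type":"array"},"squeeze":{"type":"number"}},"required":["motion"]}

```bash
mkdir -p pics
python3 - <<'E'
from workcell import observe, viewer, bot
import cv2, numpy as np
for n in ("top","scene"):
    p,d=viewer.grab_frame(n); cv2.imwrite(f"pics/{n}0.png",p[:,:,::-1]); np.savez(f"{n}0.npz",p=p,d=d,**viewer.camera_info(n))
    c=viewer.camera_info(n); print(c)
s=observe(); print(s, bot.pinch_z)
E
```

```text
{'fx': 493.3213836262287, 'fy': 493.3213836262287, 'cx': 315.75128857912733, 'cy': 240.18344811575082, 'k1': -0.13117060572207395, 'R': array([[ 0.02900764, -0.99947589, -0.01436985],
       [-0.98973879, -0.02670688, -0.14037051],
       [ 0.13991316,  0.01829422, -0.98999476]]), 't': array([0.0250826 , 0.52894053, 0.89423522])}
{'fx': 445.09313211922336, 'fy': 445.09313211922336, 'cx': 325.6383886735678, 'cy': 241.51879153451893, 'k1': -0.046446168106474964, 'R': array([[-7.35095943e-03,  9.99972520e-01, -9.60253691e-04],
       [ 7.84217975e-01,  5.16909381e-03, -6.20463898e-01],
       [-6.20441884e-01, -5.31405314e-03, -7.84234423e-01]]), 't': array([-0.01598811, -0.38554005,  1.37672882])}
{'clock': 0.1, 'qpos': array([ 1.27880622,  0.52195649, -0.03631107,  1.59994893,  0.02115485,
        1.02108195, -0.1127762 ]), 'qd': array([ 0.00025464, -0.00195339, -0.00091261, -0.00122227, -0.00162874,
        0.00030043, -0.00215201]), 'joint_efforts': array([ 3.67621280e-03, -9.28481197e+01,  1.98397882e+00, -3.70536232e+01,
        1.81185576e-02,  5.29773999e-03, -3.53198618e-05]), 'position': array([ 0.13738977, -0.60940619,  0.2307829 ]), 'tool_rot': array([-3.14058155e+00,  3.98079351e-05,  2.21765111e-01]), 'force': array([-0.13465166, -0.41362959, -0.31451407]), 'moment': array([-0.0236753 , -0.02033548,  0.03415832]), 'finger_force': 0.0, 'grip_width': 0.08540423766685415} 0.0187
```

View pics/top0.png

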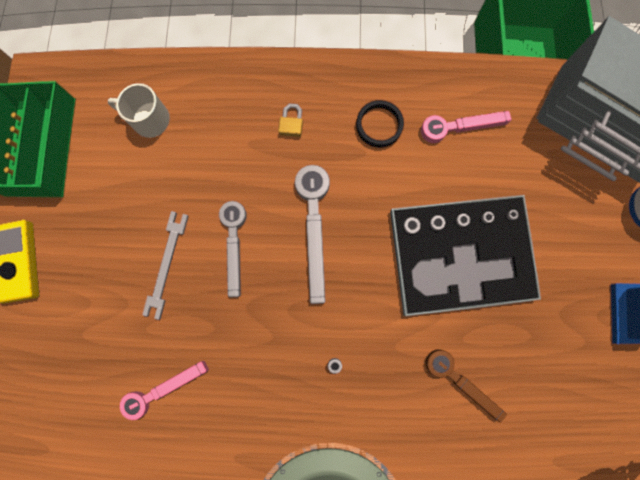

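View pics/scene0.png

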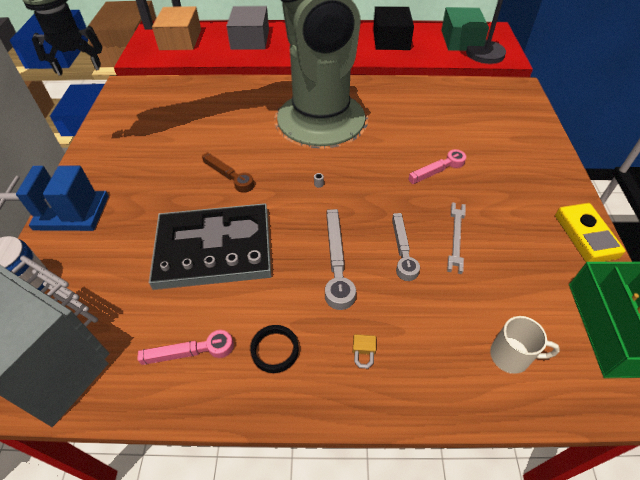

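The top view shows the short grey ratchet with its head at (232,214) and grip end at (233,296). The tray recess has its head pocket at (430,277) and slot end at (513,270). The long ratchet is at (312,183)–(317,300) and the spanner at (165,265).

```bash
cat > h.py <<'E'
import numpy as np, cv2
def load(f): return dict(np.load(f))
def K(c): return np.array([[c['fx'],0,c['cx']],[0,c['fy'],c['cy']],[0,0,1]],float)
def pix2w(c,uv,z):
    n=cv2.undistortPoints(np.array(uv,float).reshape(-1,1,2),K(c),np.array([c['k1'],0,0,0.])).reshape(-1,2)
    r=np.c_[n,np.ones(len(n))]@c['R']; o=-c['R'].T@c['t']
    return o+r*((z-o[2])/r[:,2])[:,None]
def w2pix(c,X):
    return cv2.projectPoints(np.array(X,float),cv2.Rodrigues(c['R'])[0],c['t'],K(c),np.array([c['k1'],0,0,0.]))[0].reshape(-1,2)
def cloud(c):
    v,u=np.mgrid[:480,:640]; n=cv2.undistortPoints(np.stack([u,v],-1).reshape(-1,1,2).astype(float),K(c),np.array([c['k1'],0,0,0.])).reshape(480,640,2)
    X=np.dstack([n,np.ones((480,640))])*c['d'][...,None]
    return (X-c['t'])@c['R']
def outline(segs,p,yaw,z):
    # segs: list of polygons in local xy
    R=np.array([[np.cos(yaw),-np.sin(yaw)],[np.sin(yaw),np.cos(yaw)]])
    return [np.c_[np.array(s)@R.T+p,np.full(len(s),z)] for s in segs]
a=np.linspace(0,2*np.pi,40)
RAT=[[(-.085,-.011),(.03,-.011),(.03,.011),(-.085,.011)],[(.075+.026*np.cos(t),.026*np.sin(t)) for t in a]]
REC=[[(-.094,-.02),(.04,-.02),(.04,.02),(-.094,.02)],[(.075+.035*np.cos(t),.035*np.sin(t)) for t in a],[(-.025,-.055),(.025,-.055),(.025,.055),(-.025,.055)]]
E
cat > m.py <<'E'
from h import *
c=load('top0.npz'); P=cloud(c); print('bench z',np.median(P[330:345,200:300,2]))
hsv=cv2.cvtColor(c['p'],cv2.COLOR_RGB2HSV)
def sel(box,m): 
    u0,v0,u1,v1=box; k=np.zeros((480,640),bool); k[v0:v1,u0:u1]=m[v0:v1,u0:u1]; return k
k=sel((210,195,255,305),hsv[...,1]<90)
v,u=np.nonzero(k); print('rat z',np.percentile(P[k][:,2],[10,50,90]))
W=pix2w(c,np.c_[u,v],.026)[:,:2]
ctr,(s),ang=cv2.minAreaRect(W.astype(np.float32)*1000); print('rat rect',ctr,s,ang)
k=sel((405,235,525,305),(hsv[...,2]>100)&(hsv[...,1]<90)); k=cv2.morphologyEx(k.astype(np.uint8),cv2.MORPH_OPEN,np.ones((3,3)))>0
v,u=np.nonzero(k); print('rec z',np.percentile(P[k][:,2],[10,50,90]))
W2=pix2w(c,np.c_[u,v],.010)[:,:2]; print('rec rect',cv2.minAreaRect(W2.astype(np.float32)*1000))
E
python3 m.py
python3 - <<'E'
from h import *
c=load('top0.npz'); print(pix2w(c,[(232,214),(233,296)],.026), pix2w(c,[(430,277),(513,270)],.01))
E
```

```text
bench z -0.0007127863875545226
rat z [0.01980761 0.02483305 0.02741863]
rat rect (510.37689208984375, 200.6721954345703) (184.46852111816406, 50.99326705932617) 2.943131923675537
rec z [0.00708342 0.00927811 0.01162153]
rec rect ((474.74493408203125, -256.56170654296875), (218.52090454101562, 109.00101470947266), 87.00625610351562)
[[0.57654714 0.20399305 0.026     ]
 [0.41853988 0.19390566 0.026     ]] [[ 0.46601676 -0.1825122   0.01      ]
 [ 0.48332573 -0.34798865  0.01      ]]
```

```bash
cat > m2.py <<'E'
from h import *
from scipy.optimize import minimize
c=load('top0.npz'); hsv=cv2.cvtColor(c['p'],cv2.COLOR_RGB2HSV)
T=pix2w(c,[(392,208),(525,197),(540,298),(406,315)],.026); e=T[0]-T[1]; f=T[3]-T[2]
print('tray yaw',np.degrees(np.arctan2(e[1],e[0])),np.degrees(np.arctan2(f[1],f[0])), np.linalg.norm(T[0]-T[3]), 'expect .206')
S=8
def fit(box,thr,segs,z,x0):
    u0,v0,u1,v1=box; m=np.zeros((480,640),np.float32); m[v0:v1,u0:u1]=thr[v0:v1,u0:u1]
    m=cv2.resize(m[v0-10:v1+10,u0-10:u1+10],None,fx=S,fy=S,interpolation=cv2.INTER_LINEAR)
    def cost(x):
        k=np.zeros(m.shape,np.uint8)
        for q in outline(segs,x[:2]/1000,np.radians(x[2]),z):
            p=(w2pix(c,q)-[u0-10,v0-10]+.5)*S-.5
            cv2.fillPoly(k,[np.round(p).astype(int)],1)
        return 1-np.minimum(k,m).sum()/np.maximum(k,m).sum()
    r=minimize(cost,x0,method='Nelder-Mead',options=dict(initial_simplex=np.array(x0)+np.array([[0,0,0],[6,0,0],[0,6,0],[0,0,4]])))
    return r.x,r.fun
low=hsv[...,1]<90
RN=RAT+[[(.03,-.007),(.06,-.007),(.06,.007),(.03,.007)]]
xr=fit((210,195,255,305),low,RN,.026,[502,200,3]); print(xr)
xc=fit((405,238,520,305),low&(hsv[...,2]>90),REC,.010,[474,-258,96]); print(xc)
M=c['p'][:,:,::-1].copy(); M=cv2.resize(M[190:320,200:545],None,fx=2.3,fy=2.3,interpolation=cv2.INTER_CUBIC)
for x,s,z in ((xr[0],RN,.026),(xc[0],REC,.01),(xc[0],REC,.026)):
    for q in outline(s,x[:2]/1000,np.radians(x[2]),z):
        cv2.polylines(M,[np.round((w2pix(c,q)-[200,190]+.5)*2.3).astype(int)],True,(0,255,0) if z==.026 else (0,0,255),1)
cv2.imwrite('pics/ov.png',M)
E
python3 m2.py
```

```text
tray yaw 96.56059358358034 97.98815080958256 0.20622422959709577 expect .206
(array([501.65770872, 198.67690611,   4.10165982]), np.float64(0.08382463455200195))
(array([ 475.77887635, -255.19026587,   97.33342402]), np.float64(0.12690621614456177))
```

View pics/ov.png

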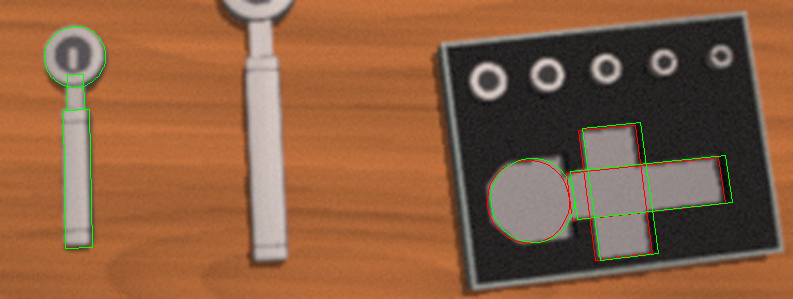

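The overlay shows both fits lying on the objects: the ratchet outline at left and the recess outline (pocket to the left) on the tray. The ratchet is at (0.5017, 0.1987) with yaw 4.1°, and the recess is at (0.4758, -0.2552) with yaw 97.3°. The 206 mm tray and 184 mm ratchet lengths agree with the sizes given.

```bash
cat > go.py <<'E'
import sys, numpy as np
from scipy.spatial.transform import Rotation as Ro
from workcell import observe
s=observe(); R0=Ro.from_euler('xyz',s['tool_rot']); np.set_printoptions(suppress=True,precision=3)
print(s['clock'],s['position'],np.degrees(s['tool_rot']),'q',s['qpos'],'F',s['force'],s['grip_width'])
for a in sys.argv[1:]:
    x,y,z,yaw=map(float,a.split(','))
    R1=Ro.from_euler('xyz',[np.pi,0,np.radians(yaw)])
    print(a,'->',R0.inv().apply(np.array([x,y,z])-s['position'])*100,(R0.inv()*R1).as_rotvec())
E
python3 go.py .48,-.25,.23,4.1
```

```text
0.1 [ 0.137 -0.609  0.231] [-179.942    0.002   12.706] q [ 1.279  0.522 -0.036  1.6    0.021  1.021 -0.113] F [-0.135 -0.414 -0.315] 0.08540423766685415
.48,-.25,.23,4.1 -> [ 41.327 -27.525   0.104] [-0.001  0.     0.15 ]
```

Request:
play_rows([
  [4,-2.7,0,0,0,0.03,0.3],
  [8,-5.4,0,0,0,0.06,0.3],
  [12,-8.1,0,0,0,0.09,0.3],
  [16,-10.8,0,0,0,0.12,0.3],
  [20,-13.5,0,0,0,0.15,0.3],
], squeeze=60)

```text
clock: 0.6
position: [0.3038, -0.4323, 0.2312]
tool_rot: [-3.141, 0.0, 0.07]
force: [1.4, -0.3, -0.1]
grip_width: 0.0554
finger_force: 0.0
```

```bash
python3 go.py .48,-.25,.23,4.1 .5017,.1987,.15,4.1
```

```text
0.6 [ 0.304 -0.432  0.231] [-179.988    0.006    4.031] q [ 0.893  0.369 -0.061  1.852  0.028  0.921 -0.681] F [ 1.428 -0.336 -0.101] 0.05544752903237654
.48,-.25,.23,4.1 -> [ 18.859 -16.951   0.12 ] [-0.     0.    -0.001]
.5017,.1987,.15,4.1 -> [ 24.178 -61.556   8.129] [-0.     0.    -0.001]
```

Request:
play_rows([
  [3.5,-3,0,0,0,0,0.3],
  [7,-6,0,0,0,0,0.3],
  [10.5,-9,0,0,0,0,0.3],
  [14,-12.5,0,0,0,0,0.3],
  [17,-16.5,0,0,0,0,0.3],
])

```text
clock: 1.1
position: [0.4618, -0.2558, 0.2311]
tool_rot: [-3.142, -0.0, 0.071]
force: [0.4, -0.2, -0.1]
grip_width: 0.0554
finger_force: 0.0
```

Request:
play_rows([
  [1,-4.5,0,0,0,0,0.3],
  [2,-9,0,0,0,0,0.3],
  [2.5,-13.5,0,0,0,0,0.3],
  [3,-18,0,0,0,0,0.3],
  [3,-22,0,0,0,0,0.3],
])

```text
clock: 1.6
position: [0.4747, -0.0333, 0.2312]
tool_rot: [-3.141, 0.0, 0.073]
force: [0.1, 0.2, 0.5]
grip_width: 0.0554
finger_force: 0.0
```

```bash
python3 go.py .5017,.1987,.15,4.1
```

```text
1.6 [ 0.475 -0.033  0.231] [-179.984    0.001    4.166] q [ 0.138  0.293 -0.235  1.971  0.086  0.887 -1.64 ] F [0.101 0.166 0.464] 0.055433329034922645
.5017,.1987,.15,4.1 -> [  4.384 -22.943   8.127] [-0.     0.     0.001]
```

Request:
play_rows([
  [1,-4.5,1,0,0,0,0.3],
  [2,-9,2,0,0,0,0.3],
  [3,-13.5,3,0,0,0,0.3],
  [4,-18,5,0,0,0,0.3],
  [4.3,-22.7,7,0,0,0,0.3],
])

```text
clock: 2.1
position: [0.5018, 0.1943, 0.1611]
tool_rot: [-3.141, -0.001, 0.071]
force: [1.5, -0.3, -0.3]
grip_width: 0.0555
finger_force: 0.0
```

```bash
python3 - <<'E'
from workcell import viewer
import cv2, numpy as np
c=viewer.camera_info("wrist"); p,d=viewer.grab_frame("wrist"); cv2.imwrite("pics/w1.png",p[:,:,::-1]); np.savez("w1.npz",p=p,d=d,**c)
E
python3 go.py .5017,.1987,.006,4.1
```

```text
2.15 [0.499 0.202 0.158] [-179.804    0.153    4.509] q [-0.281  0.491 -0.284  1.886  0.181  0.79  -2.154] F [-8.244  9.793 -4.831] 0.0552250548679028
.5017,.1987,.006,4.1 -> [ 0.272  0.435 15.23 ] [-0.003  0.003  0.007]
```

View pics/w1.png

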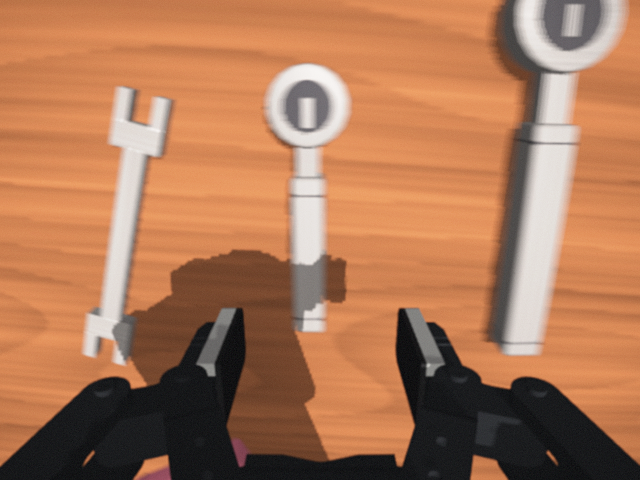

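The wrist view shows the short ratchet with its head at (307,105) and grip end at (310,330), between the fingers. The picture was taken while the arm was still settling, so I'll cross-check after settling.

Request:
play_rows([
  [0,0,2,0,0,0,0.3],
  [0,0,4,0,0,0,0.3],
  [0,0,4,0,0,0,0.3],
  [0,0,4,0,0,0,0.3],
  [0,0,4,0,0,0,0.3],
])

```text
clock: 2.65
position: [0.5018, 0.1926, 0.1228]
tool_rot: [-3.141, -0.001, 0.071]
force: [-0.6, -0.9, 0.7]
grip_width: 0.0557
finger_force: 0.0
```

```bash
python3 - <<'E'
from workcell import viewer
from h import *
c=viewer.camera_info("wrist"); p,d=viewer.grab_frame("wrist"); cv2.imwrite("pics/w2.png",p[:,:,::-1]); np.savez("w2.npz",p=p,d=d,**c)
E
python3 go.py .5017,.1987,.006,4.1
```

```text
2.7 [0.502 0.193 0.123] [-179.974   -0.072    4.091] q [-0.282  0.54  -0.263  1.917  0.207  0.709 -2.167] F [-0.005 -0.704 -0.317] 0.055675276995763946
.5017,.1987,.006,4.1 -> [ 0.012 -0.606 11.687] [-0.    -0.001 -0.   ]
```

View pics/w2.png

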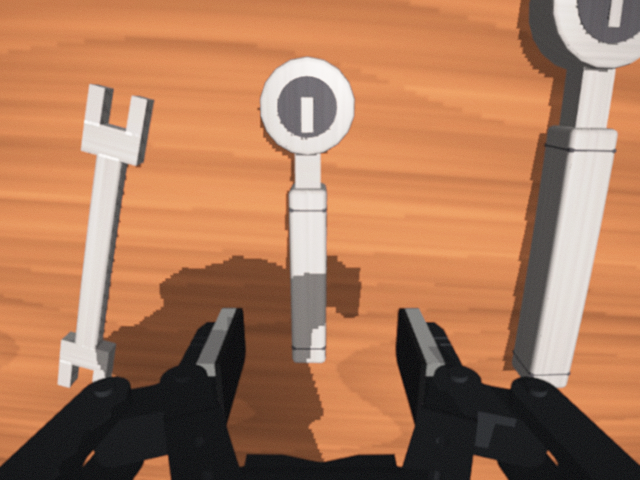

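Sharp now: the head centre is at (307,104) and the grip end is near (309,350).

Run:
```python
from h import *
c=load('w2.npz'); W=pix2w(c,[(307,104),(309,350),(261,104),(353,104),(309,361)],.026); print(W)
h,e=W[0,:2],W[1,:2]; d=h-e; print(np.linalg.norm(d),'exp .160',np.degrees(np.arctan2(d[1],d[0])),'origin',h-d/np.linalg.norm(d)*.075, 'head dia',np.linalg.norm(W[2]-W[3]))
```

```text
[[0.58030565 0.20435632 0.026     ]
 [0.43024854 0.19372277 0.026     ]
 [0.57863464 0.2288665  0.026     ]
 [0.58208555 0.17989255 0.026     ]
 [0.42200878 0.1932053  0.026     ]]
0.15043340703982366 exp .160 4.053394233115517 origin [0.50549326 0.19905486] head dia 0.049095387090275326
```

Request:
play_rows([
  [0.1,-0.6,2,0,0,0,0.3],
  [0.1,-0.6,4.5,0,0,0,0.3],
  [0.1,-0.6,7,0,0,0,0.3],
  [0.1,-0.6,9,0,0,0,0.3],
  [0.1,-0.6,9.5,0,0,0,0.3],
])

```text
clock: 3.2
position: [0.5015, 0.1983, 0.0258]
tool_rot: [3.141, 0.001, 0.072]
force: [-0.0, 0.1, 0.5]
grip_width: 0.0553
finger_force: 0.0
```

Request:
play_rows([
  [0,0,0.5,0,0,0,0.3],
  [0,0,1,0,0,0,0.3],
  [0,0,1.5,0,0,0,0.3],
  [0,0,1.8,0,0,0,0.3],
  [0,0,1.8,0,0,0,0.3],
])

```text
clock: 3.7
position: [0.5019, 0.1986, 0.0088]
tool_rot: [3.142, 0.0, 0.072]
force: [0.4, -0.6, 0.6]
grip_width: 0.0555
finger_force: 0.0
```

```bash
python3 go.py .503,.1988,.006,4.1
```

```text
3.7 [0.502 0.199 0.009] [180.      0.005   4.105] q [-0.344  0.732 -0.196  1.953  0.285  0.483 -2.243] F [ 0.415 -0.611  0.565] 0.055547641590960144
.503,.1988,.006,4.1 -> [ 0.107 -0.015  0.276] [0. 0. 0.]
```

Request:
play_rows([
  [0.1,0,0.2,0,0,0,0.3],
  [0.1,0,0.2,0,0,0,-0.6],
  [0.1,0,0.2,0,0,0,-1],
  [0.1,0,0.2,0,0,0,-1],
  [0.1,0,0.2,0,0,0,-1],
], squeeze=60)

```text
clock: 4.2
position: [0.5031, 0.1988, 0.0072]
tool_rot: [-3.141, -0.0, 0.072]
force: [-1.0, -0.3, 6.6]
grip_width: 0.0208
finger_force: 59.9
```

Request:
play_rows([
  [0,0,0,0,0,0,-1],
  [0,0,0,0,0,0,-1],
  [0,0,-1,0,0,0,-1],
  [0,0,-2,0,0,0,-1],
  [0,0,-3,0,0,0,-1],
])

```text
clock: 4.7
position: [0.503, 0.1987, 0.0379]
tool_rot: [-3.142, -0.0, 0.072]
force: [-0.5, 0.7, -2.2]
grip_width: 0.0208
finger_force: 59.0
```

Request:
play_rows([
  [0,0,-3,0,0,0,-1],
  [0,1,-6,0,0,0,-1],
  [0,3,-9,0,0,-0.1,-1],
  [0,6,-11,0,0,-0.22,-1],
  [0,10,-11.5,0,0,-0.35,-1],
])

```text
clock: 5.2
position: [0.511, 0.0994, 0.155]
tool_rot: [3.141, -0.004, 0.429]
force: [1.4, -0.3, -3.7]
grip_width: 0.0209
finger_force: 59.5
```

```bash
python3 go.py .4758,-.2552,.15,97.3
```

```text
5.2 [0.511 0.099 0.155] [179.954  -0.235  24.583] q [-0.02   0.478 -0.379  1.935  0.248  0.768 -1.681] F [ 1.399 -0.279 -3.741] 0.020851824041280928
.4758,-.2552,.15,97.3 -> [-17.95   30.779   0.449] [ 0.003 -0.003 -1.269]
```

Request:
play_rows([
  [-2,3.4,0,0,0,-0.14,-1],
  [-4,6.8,0,0,0,-0.28,-1],
  [-6,10.2,0,0,0,-0.42,-1],
  [-8,13.6,0,0,0,-0.56,-1],
  [-10,17,0,0,0,-0.7,-1],
])

```text
clock: 5.7
position: [0.488, -0.0989, 0.1527]
tool_rot: [3.141, 0.0, 1.128]
force: [0.6, -1.0, -3.2]
grip_width: 0.0205
finger_force: 59.5
```

```bash
python3 go.py .4758,-.2552,.15,97.3
```

```text
5.7 [ 0.488 -0.099  0.153] [179.952   0.023  64.601] q [ 0.491  0.475 -0.536  1.985  0.343  0.77  -0.69 ] F [ 0.565 -0.974 -3.186] 0.020474255183618405
.4758,-.2552,.15,97.3 -> [-14.644   5.606   0.282] [ 0.001  0.001 -0.571]
```

Request:
play_rows([
  [-3.5,1.4,0,0,0,-0.14,-1],
  [-7,2.8,0,0,0,-0.28,-1],
  [-10.5,4.2,0,0,0,-0.42,-1],
  [-13,5.1,0,0,0,-0.52,-1],
  [-14.6,5.6,0.2,0,0,-0.57,-1],
])

```text
clock: 6.2
position: [0.4747, -0.2558, 0.1506]
tool_rot: [-3.142, 0.001, 1.693]
force: [0.8, 1.4, -4.4]
grip_width: 0.0211
finger_force: 59.5
```

Request:
play_rows([
  [0,0,0,0,0,0,-1],
  [0,0,2,0,0,0,-1],
  [0,0,4,0,0,0,-1],
  [0,0,5,0,0,0,-1],
  [0,0,5,0,0,0,-1],
])

```text
clock: 6.7
position: [0.4751, -0.2523, 0.0993]
tool_rot: [-3.14, -0.001, 1.692]
force: [-0.2, -0.6, -2.8]
grip_width: 0.0207
finger_force: 59.4
```

```bash
python3 - <<'E'
from workcell import viewer
from h import *
for n in("wrist","top"):
    c=viewer.camera_info(n); p,d=viewer.grab_frame(n); np.savez(n+"3.npz",p=p,d=d,**c)
    cv2.imwrite(f"pics/{n}3.png",p[:,:,::-1] if n=="wrist" else cv2.resize(p[180:330,380:560,::-1],None,fx=4,fy=4,interpolation=cv2.INTER_CUBIC)[:600])
E
python3 go.py .4758,-.2552,.015,97.3
```

```text
6.8 [ 0.476 -0.253  0.101] [179.974   0.017  96.943] q [ 0.812  0.631 -0.601  1.913  0.51   0.753  0.041] F [ 0.737 -1.019 -3.164] 0.020912172029136845
.4758,-.2552,.015,97.3 -> [-0.245 -0.049  8.562] [ 0.     0.    -0.006]
```

View pics/wrist3.png

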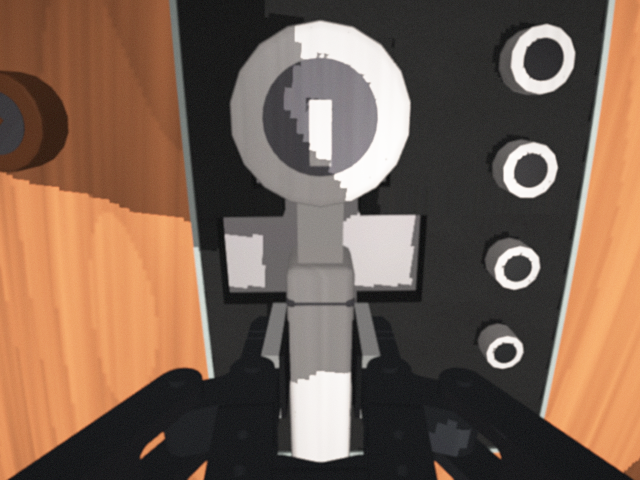

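The wrist view shows the held ratchet's head at (320,113), pointing the same way as the pocket. The notch rim corners are at about (220,216), (426,214), (421,300) and (225,302), and the sockets are on the right as expected. I'll compare the two with the calibration.

Run:
```python
from h import *
c=load('wrist3.npz'); np.set_printoptions(suppress=True,precision=4)
W=pix2w(c,[(220,216),(426,214),(421,300),(225,302)],.026)[:,:2]; print(W,W.mean(0)); print('sizes',np.linalg.norm(W[0]-W[1]),np.linalg.norm(W[1]-W[2]),'exp .110 .050')
d=W[0]-W[1]; print('recess yaw',np.degrees(np.arctan2(d[1],d[0]))-90)
H=pix2w(c,[(320,113),(231,113),(410,113),(320,283),(320,304)],.12)[:,:2]; print('head',H[0],'dia',np.linalg.norm(H[1]-H[2]),'neck end pt',H[3:]); d=H[0]-H[3]; print('ratchet yaw',np.degrees(np.arctan2(d[1],d[0])))
u=np.array([np.cos(np.radians(96.9)),np.sin(np.radians(96.9))]); print('rat origin',H[0]-u*.075)
P=[(x*.001,y*.001) for x,y in [(25,55),(25,-55),(-25,-55),(-25,55)]]
print('predicted rim pix',w2pix(c,outline([P],[.4758,-.2552],np.radians(97.3),.026)[0]),'floor',w2pix(c,outline([P],[.4758,-.2552],np.radians(97.3),.010)[0]), 'cam',-c['R'].T@c['t'])
```

```text
[[ 0.4219 -0.2371]
 [ 0.5279 -0.2231]
 [ 0.5349 -0.2718]
 [ 0.4271 -0.2862]] [ 0.478  -0.2546]
sizes 0.10695821446385904 0.049204425303867115 exp .110 .050
recess yaw -262.4441998296213
head [ 0.4671 -0.1773] dia 0.04893301565878795 neck end pt [[ 0.4732 -0.2272]
 [ 0.474  -0.2343]]
ratchet yaw 96.95524557055614
rat origin [ 0.4761 -0.2517]
predicted rim pix [[212.6402 215.5985]
 [424.4465 214.4402]
 [418.1204 301.7111]
 [220.2278 302.6599]] floor [[219.5086 208.2181]
 [417.8347 207.1229]
 [412.3468 289.6579]
 [226.1677 290.5689]] cam [ 0.4669 -0.1741  0.2416]
```

View pics/top3.png

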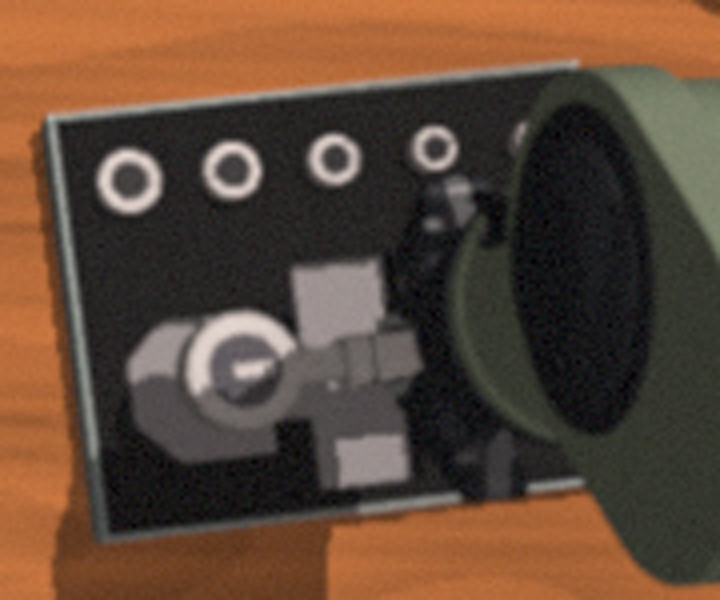

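The crop from the top camera agrees: the ratchet is above the recess with its head at (240,370), over the pocket. A small correction is needed: -3 mm along the tool, +1.5 mm across and 0.6° of turn.

Request:
play_rows([
  [-0.1,0.05,1,0,0,-0.01,-1],
  [-0.2,0.1,2,0,0,-0.01,-1],
  [-0.3,0.15,3,0,0,-0.01,-1],
  [-0.3,0.15,4,0,0,-0.01,-1],
  [-0.3,0.15,5,0,0,-0.01,-1],
])

```text
clock: 7.3
position: [0.4773, -0.2556, 0.0488]
tool_rot: [-3.141, -0.0, 1.702]
force: [0.7, -1.2, -3.7]
grip_width: 0.0209
finger_force: 59.6
```

Request:
play_rows([
  [0,0,0.5,0,0,0,-1],
  [0,0,1,0,0,0,-1],
  [0,0,1.5,0,0,0,-1],
  [0,0,2,0,0,0,-1],
  [0,0,2.3,0,0,0,-1],
])

```text
clock: 7.8
position: [0.4773, -0.2557, 0.0265]
tool_rot: [-3.141, -0.0, 1.702]
force: [-0.3, 1.0, -4.8]
grip_width: 0.0208
finger_force: 59.5
```

```bash
python3 go.py .478,-.256,.0172,97.5
```

```text
7.8 [ 0.477 -0.256  0.026] [-179.994   -0.003   97.507] q [ 0.754  0.747 -0.517  1.934  0.615  0.622 -0.031] F [-0.341  0.99  -4.798] 0.020813287138220754
.478,-.256,.0172,97.5 -> [-0.037  0.061  0.928] [-0. -0.  0.]
```

Request:
play_rows([
  [0,0,0.2,0,0,0,-1],
  [0,0,0.4,0,0,0,-1],
  [0,0,0.6,0,0,0,-1],
  [0,0,0.7,0,0,0,-1],
  [0,0,0.8,0,0,0,-1],
])

```text
clock: 8.3
position: [0.4774, -0.2558, 0.0188]
tool_rot: [3.142, 0.0, 1.702]
force: [0.6, 0.6, -4.0]
grip_width: 0.0204
finger_force: 59.5
```

Request:
play_rows([
  [0,0,0.05,0,0,0,-1],
  [0,0,0.1,0,0,0,-1],
  [0,0,0.1,0,0,0,-1],
  [0,0,0.15,0,0,0,-1],
  [0,0,0.15,0,0,0,-1],
])

```text
clock: 8.8
position: [0.4774, -0.2558, 0.0173]
tool_rot: [-3.142, -0.0, 1.702]
force: [-0.9, -0.1, -3.3]
grip_width: 0.0207
finger_force: 59.5
```

Request:
play_rows([
  [0,0,0.05,0,0,0,-1],
  [0,0,0.05,0,0,0,-1],
  [0,0,0.1,0,0,0,-1],
  [0,0,0.1,0,0,0,-1],
  [0,0,0.1,0,0,0,-1],
])

```text
clock: 9.3
position: [0.4774, -0.2558, 0.0172]
tool_rot: [-3.142, 0.001, 1.702]
force: [-6.1, 3.3, 19.1]
grip_width: 0.0203
finger_force: 62.3
```

It's in contact with the floor (about 20 N). I'll relieve the pressure and then open partway, since the notch is 110 mm wide.

Request:
play_rows([
  [0,0,-0.06,0,0,0,-1],
  [0,0,-0.06,0,0,0,-0.4],
  [0,0,-0.06,0,0,0,-0.1],
  [0,0,-0.06,0,0,0,0],
  [0,0,-0.06,0,0,0,0],
])

```text
clock: 9.8
position: [0.4774, -0.2557, 0.0169]
tool_rot: [3.142, -0.0, 1.702]
force: [0.4, 0.2, 0.9]
grip_width: 0.0426
finger_force: 0.0
```

Request:
play_rows([
  [0,0,0,0,0,0,0],
  [0,0,-1,0,0,0,0],
  [0,0,-2,0,0,0,0],
  [0,0,-4,0,0,0,0],
  [0,0,-6,0,0,0,0],
])

```text
clock: 10.3
position: [0.4774, -0.2556, 0.0784]
tool_rot: [3.141, 0.0, 1.702]
force: [0.3, 0.7, -0.2]
grip_width: 0.0428
finger_force: 0.0
```

Request:
play_rows([
  [-3,0,-4,0,0,0,0],
  [-6,0,-8,0,0,0,0],
  [-10,0,-12,0,0,0,0],
  [-12,0,-14,0,0,0,0],
  [-12,0,-14,0,0,0,0],
])

```text
clock: 10.8
position: [0.4936, -0.3787, 0.221]
tool_rot: [3.138, 0.004, 1.698]
force: [0.2, 0.9, -0.3]
grip_width: 0.0425
finger_force: 0.0
```

```bash
python3 - <<'E'
from workcell import viewer
from h import *
p,d=viewer.grab_frame("wrist"); cv2.imwrite("pics/w4.png",p[:,:,::-1])
p,d=viewer.grab_frame("top"); c=viewer.camera_info("top"); c.update(p=p,d=d); P=cloud(c)
cv2.imwrite("pics/t4.png",cv2.resize(p[150:330,200:560,::-1],None,fx=2.2,fy=2.2,interpolation=cv2.INTER_CUBIC))
a=np.radians(97.4); R=np.array([[np.cos(a),-np.sin(a)],[np.sin(a),np.cos(a)]])
for x in (-.07,-.04,0,.02,.057,.092):
    u,v=np.round(w2pix(c,[[*(R@[x,0]+[.477,-.2555]),.036]])[0]).astype(int); print(x,np.median(P[v-1:v+2,u-1:u+2,2]))
E
python3 go.py
```

```text
-0.07 0.03533727386647068
-0.04 0.0348994931288558
0 0.034647300209631235
0.02 0.035401920842168755
0.057 0.0341812026699766
0.092 0.03506273212430625
10.9 [ 0.493 -0.375  0.218] [179.96    0.02   97.471] q [ 0.991  0.598 -0.661  1.607  0.404  1.076  0.35 ] F [ 0.371  0.907 -0.606] 0.04311646525892895
```

View pics/t4.png

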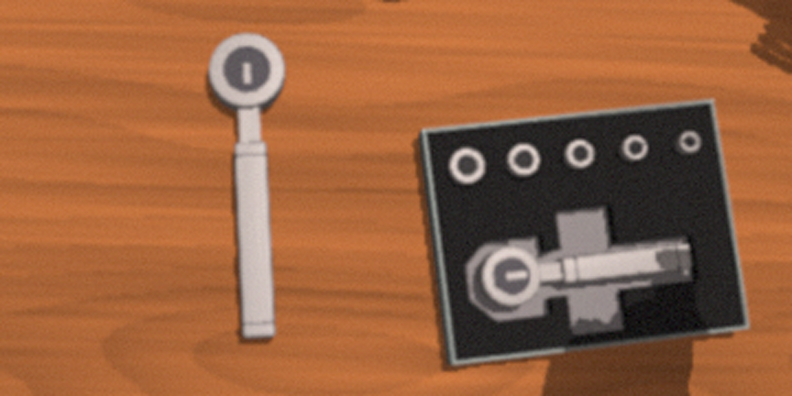

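View pics/w4.png

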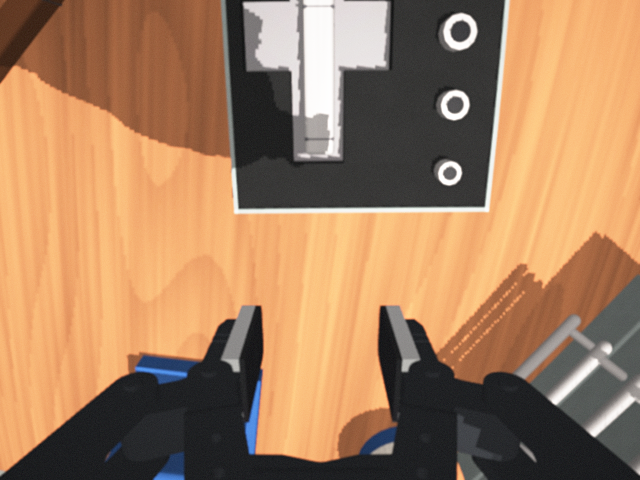

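The ratchet lies in the recess with its head in the pocket (510,275) and its grip within the slot. Its top reads 35 mm high along the whole length (36 mm expected), so it is flat. The gripper is clear.

```bash
python3 -c "
from workcell import bot
print(bot.job_done())"
```

```text
the job is handed in; nothing more can be done
None
```

The short ratchet lies flat in the keyhole recess with its head in the wide pocket, released gently. I left the long ratchet and the spanner alone, and the job is handed in at about 11 s of the 38 s allowed.

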